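# Set up the sample testing station around the tube rack

### The job

Set up the testing station around the tube rack on the steel table: lay the slide box behind the rack (on the side away from the robot), centred on it and parallel to it with a gap of about 35 mm, and stand the small bottle upright on the middle of the slide box. Stand the tall bottle halfway between the rack and the pot of cotton buds, and lay the timer flat, buttons up, halfway between the rack's other end and the pink basket, both in line with the rack. Leave the sample cup, the reagent bottle and the calculator where they are.

Things in the scene. Friction and masses are not known exactly. Their poses are not given: they have to be found in the camera images.
- rack: Clear tube rack, 64 mm (its x) by 168 mm (its y, the long way), end plates 58 mm high; fixed. Three capped tubes stand in its front row, tops 82 mm high. Origin: centre of its underside, on the table; +x points away from the robot (to the back, within 0.2 rad), +y to the robot's left, z up.
- swabs: Clear round pot full of cotton buds (pink sticks, white tips: whitish from above), 77 mm across, 80 mm high; fixed, off one end of the rack (either end), on the rack's long axis to about 5 mm, its centre about 250 mm from the rack's centre. Origin: centre of its underside.
- basket: Small empty pink slotted basket, 75 mm (its x) by 95 mm (its y) by 66 mm high; fixed, off the other end of the rack, on the rack's long axis to about 5 mm, its centre about 250 mm from the rack's centre, its 95 mm side along the rack's long axis to about 0.2 rad. Origin: centre of its underside.
- tall_bottle: The tall one of the two loose white round bottles, blue screw cap: body 42 mm across up to 84 mm, cap 29 mm across, 102 mm high in all; about 60 g, stands upright in front of the rack. Origin: centre of its underside, z up along the bottle.
- small_bottle: The small one of the two loose white round bottles, red screw cap: body 24 mm across up to 40 mm, cap 16 mm across, 49 mm high in all; about 30 g, stands upright in front of the rack. Origin: centre of its underside, z up along the bottle.
- slide_box: Shut blue box for microscope slides, 37 mm (its x) by 85 mm (its y, the long way) by 30 mm high, a small latch on the front (-x) long side takes 3 mm of the 37, so the box proper is 34 mm wide with its middle 2 mm behind the origin; flat lid that does not open here; about 150 g, lies lid up in front of the rack, its y within 0.6 rad of left-right. Origin: centre of its underside.
- timer: Square countdown timer, cream plastic, 62 mm by 62 mm by 20 mm with three buttons on top (sides 17 mm high); about 70 g, lies flat in front of the rack, turned up to 0.6 rad. Origin: centre of its underside, z up out of the buttons.
- sample_cup: White sample cup with a blue screw cap, 57 mm across, 68 mm high, at the back of the table; to be left alone. Origin: centre of its underside.
- reagent_bottle: White flat reagent bottle, 57 by 94 by 170 mm, at the back of the table; to be left alone. Origin: centre of its underside.
- calculator: Calculator in a blue-green case, 98 by 150 by 20 mm, lying at the right of the table; to be left alone. Origin: centre of its underside.
There are look-alikes about, which are no part of the job. Leave any black look-alike of the basket alone.

How it is judged:
By the outcome, as a careful person would: the job done as asked, in the order asked, and still so for the second after the job is handed in, with the robot touching nothing.
It also fails if it takes over 101 s, if anything falls off the work surface, if the arm or the gripper's body presses on something with over 40 N, if the wrist force passes 120 N, or if a joint passes its speed limit or range.

### The arm

A 6-joint arm with a two-finger parallel gripper is mounted at the origin on a cart in front of the work surface, level with it; the furniture and walls round the work are solid. World frame = base frame: x ahead of the robot, y to its left, z up, the work surface at z = 0. Lengths are in m, angles in rad, forces in N, time in s.
With the tool pointing down it reaches from about 0.25 to 0.725 m from the base axis. Payload 4 kg.
Tool frame: the origin (TCP) lies between the finger pads; the fingertips stand 17 mm ahead of it and the grasp point (between the pads) lies 2 mm behind it; z points along the fingers, x is the direction in which the jaws open and shut, and the axes are right-handed (so a half turn about z gives the same grasp; the last joint's range is limited). The gripper opens to 85 mm and grips with 20 to 120 N. Pads are 22 mm wide; open, the fingers measure 114 mm over their backs; the gripper's body (76 mm by 85 mm) begins 54 mm behind the grasp point. The pads swing forward as they close: fully open they stand 13 mm farther back than shut.
Start: joints at [1.215, 0.241, 0.005, 1.335, 0, 1.571], TCP at [0.174, 0.469, 0.248] pointing down, gripper open.
Joint ranges: [-2.72, 2.72], [-1.05, 1.87], [-1.09, 1.28], [-1.99, 2.15], [-1.42, 1.44], [-3.14, 3.14]. Speed limits (rad/s): [2.79, 2.79, 3.14, 3.14, 3.14, 3.14].

### API

Orientations are given as a unit quaternion [x, y, z, w].
In Python, from workcell import telemetry, cams, workorder gives the robot as it stands. The module is installed in compiled form; this text tells all that it offers.
- The arm moves only by the tool apply_moves, never from a script. Its argument "moves" is a list that holds one entry, the list of rows, each a list of 4 numbers: the shift along the tool's x, y, z in mm, then the turn about the tool's z in degrees. A call has exactly 10 rows; each row shifts and turns the pose as measured when the row begins, along the tool's axes as they then stand; what a row does not reach is not made up. A row lasts 1/10 s, in which the tool goes at most 50 mm and 8.59 degrees, less where a joint would pass 70% of its speed; a pose out of reach is approached as far as the arm can. A call with a gripper value outside its range is refused whole. "hand" is the gripper's target within -1 to 1 (fully open at 1, half-way at 0, shut at -1), set as the call begins (left out, the last holds). The fingers move at their own pace and stop on an object; the grip force is fixed at half the most. Time passes only in rows, so rows that do not move let the fingers close, or fill a call up. It gives the time, the measured TCP pose, the force and the opening at its end, in the units of the state.
- telemetry.get_obs(): the state, without advancing time (a new reading comes with each control period).
- cams.camera(name): name is "side" or "top"; returns a dict with "color" (480x640x3 uint8, red, green, blue), "fovy" (degrees; the focal length in pixels is half the picture's height over the tangent of half this angle, whatever the lens; pixels are square), "cx", "cy" (the principal point, pixels), "k1" (the pictures are not rectified: a ray, as slopes to the right and down, at radius r is drawn at 1 + k1 r^2 times it, then the intrinsics apply), "camera_from_world" (4x4, takes a point from world to camera coordinates). Camera axes: x right, y down, z forward; pixel columns grow to the right and rows downward; lengths in m; the calibration is good to about 2 mm. A picture is of the moment at which its call begins. There is no depth.
- workorder.job_done(): hands the job in, once; it reports no verdict.
The state is a dict: "clock": time; "joint_pos": joint angles; "joint_vel": joint speeds; "tau": joint torques, N m; "eef_pos": TCP position; "tool_rot": TCP orientation; "ft_force": force on the tool from outside, world axes, zero at the start; "ft_torque": the same for the moment, N m; "grip_width": finger opening in m.
Only numpy, scipy, OpenCV 4.12 (cv2) and the standard library are available. Lean on these libraries where they do the work, as an engineer would, in place of code of your own. Each camera call takes 0.05 s, during which the arm holds its last target. There are 200 camera calls.

## Working session

There is one attempt and no reset: what is moved stays moved. The work goes in short steps, Python scripts to look and compute and a tool call to move; the robot and the scene stay as the last step left them, time stands still between calls to the robot, and variables do not carry over. Pictures are saved under pics/ and viewed, about 12 in all and at most 16, crops included, and the job is handed in when it is done.

Besides the shell and the picture viewer there is one more tool, called as name(argument=value, ...) on one line, values as JSON. apply_moves: Moves the arm, as the interface text tells. Its arguments: {"type":"object","properties":{"moves":{"type":"array"},"hand":{"type":"number"}},"required":["moves"]}

```bash
mkdir -p pics; cat > h.py <<'E'
import numpy as np, cv2
from workcell import telemetry, cams, workorder
def K(c):
    f=240/np.tan(np.radians(c['fovy'])/2); return f
def proj(c,P):
    P=np.atleast_2d(P); T=np.array(c['camera_from_world']); q=P@T[:3,:3].T+T[:3,3]
    s=q[:,:2]/q[:,2:]; r2=(s**2).sum(1,keepdims=True); s=s*(1+c['k1']*r2)
    return s*K(c)+[c['cx'],c['cy']]
def unproj(c,uv,z):
    uv=np.atleast_2d(np.array(uv,float)); d=(uv-[c['cx'],c['cy']])/K(c); s=d.copy()
    for _ in range(30): s=d/(1+c['k1']*(s**2).sum(1,keepdims=True))
    T=np.array(c['camera_from_world']); R=T[:3,:3]; o=-R.T@T[:3,3]
    w=np.c_[s,np.ones(len(s))]@R
    return o+w*((np.asarray(z)-o[2])/w[:,2])[:,None]
def save(n,img): cv2.imwrite('pics/'+n+'.png',img[:,:,::-1])
E
python3 - <<'E'
from h import *
for n in('top','side'):
    c=cams.camera(n); save(n+'0',c['color']); print(n,c['fovy'],c['cx'],c['cy'],c['k1']); T=np.array(c['camera_from_world']); print(-T[:3,:3].T@T[:3,3],T[:3,:3].round(2).tolist())
print(telemetry.get_obs())
E
```

```text
top 47.67230903696016 316.48612544855774 234.42963200895613 -0.03080210155694291
[ 0.45883248 -0.07360445  1.33349451] [[-0.02, -1.0, -0.01], [-1.0, 0.03, -0.09], [0.09, 0.01, -1.0]]
side 44.25334264068145 316.84212487436633 242.37770178668399 0.04238781306770748
[0.40173372 1.0509732  0.76663011] [[-0.99, -0.16, 0.01], [-0.1, 0.53, -0.84], [0.13, -0.83, -0.54]]
{'clock': 0.1, 'joint_pos': array([ 1.21500139e+00,  2.41363037e-01,  3.84968839e-03,  1.33522977e+00,
       -1.02954344e-05,  1.57076564e+00]), 'joint_vel': array([-8.86365653e-04, -1.21766373e-03,  4.06492590e-03, -5.50669475e-04,
       -6.96051839e-05, -6.07429664e-04]), 'tau': array([-2.96292365e-04, -3.73137152e+01,  2.53010398e+01,  1.08509290e-02,
       -2.30195792e-05,  5.19460954e-06]), 'eef_pos': array([0.17397917, 0.46816883, 0.24748575]), 'tool_rot': array([ 8.21068076e-01,  5.70829456e-01, -7.96301970e-04,  5.59844511e-04]), 'ft_force': array([-0.32961332,  0.38985172,  0.08952632]), 'ft_torque': array([-0.01094441, -0.01830506, -0.01605104]), 'grip_width': 0.08556423598559376}
```

View pics/top0.png

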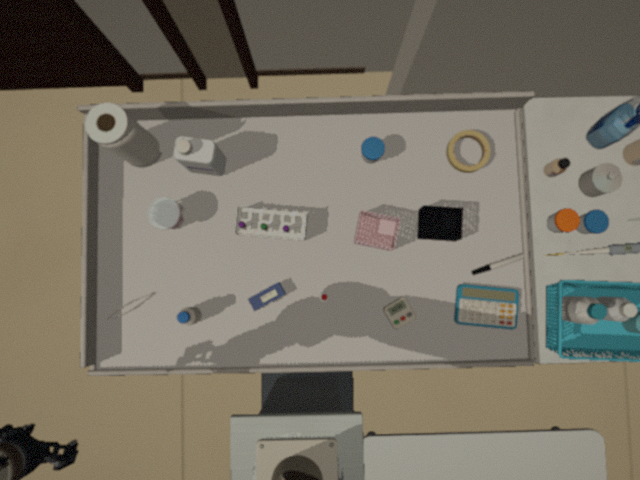

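View pics/side0.png

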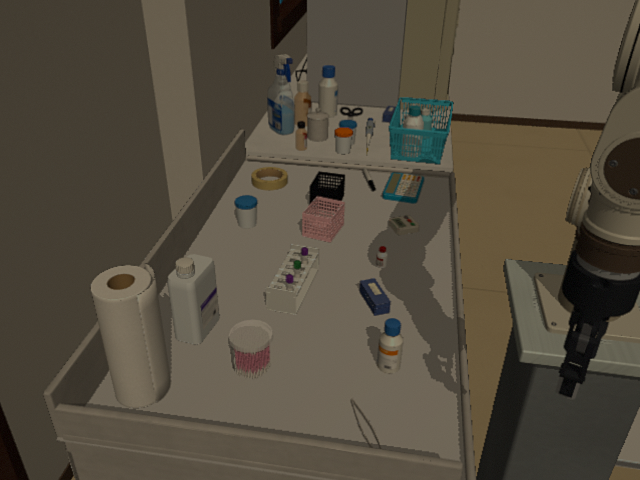

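The top view shows the rack at (272,223), swabs at (165,213), pink basket at (377,231), with a black look-alike at (440,222). The tall bottle is at (187,316), the slide box at (267,296), the small red-capped bottle at (324,297) and the timer at (399,312).

Possible mix-ups:
- **Tall bottle (187,316):** the blue caps at (373,149), which is the sample cup, and (596,222) on the side shelf.
- **Basket (377,231):** the black one at (440,222).
- **Slide box:** a blue box on the far shelf, side view (388,115).

Next I'll take close crops.

```bash
python3 - <<'E'
from h import *
c=cams.camera('top'); im=c['color']
def crop(n,x,y,w,h,s): save(n,cv2.resize(im[y:y+h,x:x+w],None,fx=s,fy=s,interpolation=cv2.INTER_CUBIC))
a=cv2.resize(im[190:335,145:285],None,fx=4,fy=4,interpolation=cv2.INTER_CUBIC)
crop('c1',140,190,180,140,4.4); crop('c2',300,190,180,140,4.4)
for n,uv,z in(('rack',(272,215),.058),('sw',(165,213),.08),('bask',(377,231),.066),('tall',(185,317),.102),('small',(324,297),.049),('box',(267,296),.03),('timer',(399,312),.018)): print(n,unproj(c,uv,z).round(3))
hsv=cv2.cvtColor(im,cv2.COLOR_RGB2HSV)
for n,(x0,y0,x1,y1),lo,hi in(('box',(240,275,295,315),(100,80,40),(130,255,255)),('tallcap',(170,300,205,330),(95,90,40),(125,255,255)),('redcap',(315,288,333,306),(165,90,40),(180,255,255)),('pink',(350,205,405,255),(160,25,60),(180,255,255)),('timer',(378,290,420,332),(18,20,90),(60,255,255))):
    m=cv2.inRange(hsv[y0:y1,x0:x1],lo,hi); P=cv2.findNonZero(m)
    if P is None: print(n,'none');continue
    print(n,len(P),(P.mean((0,1))+[x0,y0]).round(2),cv2.minAreaRect(P),(x0,y0))
E
```

```text
rack [[0.627 0.042 0.058]]
sw [[0.636 0.291 0.08 ]]
bask [[ 0.582 -0.204  0.066]]
tall [[0.395 0.239 0.102]]
small [[ 0.431 -0.076  0.049]]
box [[0.436 0.06  0.03 ]]
timer [[ 0.39  -0.255  0.018]]
box 116 [266.24 295.7 ] ((26.675312042236328, 21.030086517333984), (11.751578330993652, 33.387237548828125), 59.931419372558594) (240, 275)
tallcap 99 [183.1  316.83] ((13.0, 17.0), (10.0, 10.0), 90.0) (170, 300)
redcap 3 [324. 296.] ((9.0, 8.0), (2.0, 0.0), -90.0) (315, 288)
pink 15 [375.33 226.  ] ((26.311725616455078, 25.199312210083008), (32.1995735168457, 32.162437438964844), 15.068489074707031) (350, 205)
timer 1126 [398.15 310.22] ((20.5, 20.499996185302734), (40.99999237060547, 40.99999237060547), 90.0) (378, 290)
```

View pics/c1.png

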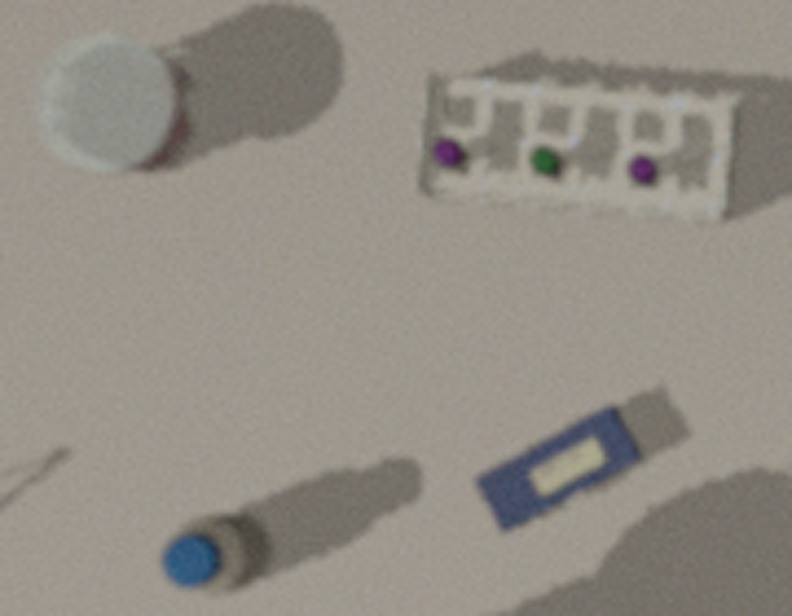

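View pics/c2.png

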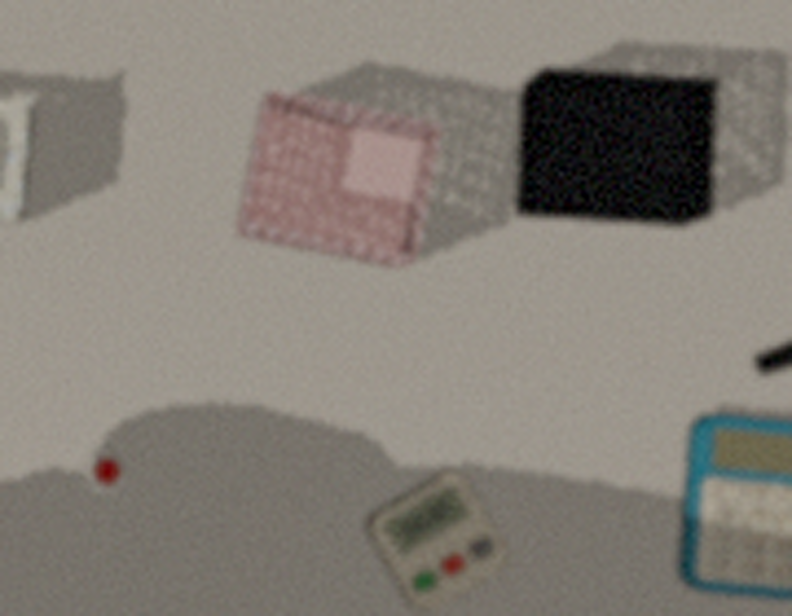

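```bash
cat > fit.py <<'E'
from h import *
import itertools
def rectpose(Q):
    Q=np.array(Q); c=Q.mean(0)[:2]; 
    e1=(Q[1]-Q[0]+Q[2]-Q[3])[:2]/2; e2=(Q[3]-Q[0]+Q[2]-Q[1])[:2]/2
    return c,np.linalg.norm(e1),np.linalg.norm(e2),e1
def boxpts(x,y,a,lx,ly,z0,z1,ox=0):
    R=np.array([[np.cos(a),-np.sin(a)],[np.sin(a),np.cos(a)]])
    return [np.r_[R@[sx*lx/2+ox,sy*ly/2]+[x,y],z] for z in(z0,z1) for sx,sy in((-1,-1),(1,-1),(1,1),(-1,1))]
def drawbox(im,c,P,s,off,col):
    p=((proj(c,np.array(P))+.5-off)*s-.5)
    for i,j in [(0,1),(1,2),(2,3),(3,0),(4,5),(5,6),(6,7),(7,4),(0,4),(1,5),(2,6),(3,7)]:
        cv2.line(im,tuple(int(v) for v in p[i].round()),tuple(int(v) for v in p[j].round()),col,1)
def drawcirc(im,c,x,y,r,z,s,off,col):
    t=np.linspace(0,2*np.pi,60); p=((proj(c,np.c_[x+r*np.cos(t),y+r*np.sin(t),0*t+z])+.5-off)*s-.5)
    cv2.polylines(im,[p.round().astype(int)],True,col,1)
E
python3 - <<'E'
from fit import *
c=cams.camera('top'); d=cams.camera('side')
U=lambda p,o,z: unproj(c,(np.array(p)+.5)/4.4-.5+np.array(o),z)
L=(140,190);Rr=(300,190)
for n,p,o,z in (('rack',[(423,193),(723,218),(741,95),(435,75)],L,.058),('basket',[(237,235),(410,265),(440,125),(265,93)],Rr,.066),('box',[(503,531),(641,456),(615,406),(476,482)],L,.03),('timer',[(418,608),(508,545),(452,467),(366,523)],Rr,.017)):
    q,l1,l2,e=rectpose(U(p,o,z)); print(n,q.round(4),'len',l1.round(4),l2.round(4),'yaw',np.arctan2(e[0],-e[1]).round(3)) # yaw: y axis rotated
for n,p,o,z in(('sw',(107,103),L,.08),('tall',(192,560),L,.102),('small',(107,470),Rr,.049)): print(n,U(p,o,z).round(4))
E
```

```text
rack [0.6092 0.0437] len 0.1638 0.0656 yaw -0.101
basket [ 0.5834 -0.2028] len 0.094 0.0772 yaw -0.204
box [0.436 0.061] len 0.0854 0.0305 yaw 0.474
timer [ 0.3915 -0.2545] len 0.0582 0.0528 yaw 0.562
sw [[0.6358 0.2933 0.08  ]]
tall [[0.3951 0.2429 0.102 ]]
small [[ 0.4323 -0.0758  0.049 ]]
```

```bash
cat > ov.py <<'E'
from fit import *
import sys
OBJ=dict(rack=(.6092,.0437,-.103),sw=(.6358,.2933),basket=(.5834,-.2028,-.204),box=(.436,.061,.474),timer=(.3915,-.2545,.562),tall=(.3951,.2429),small=(.4323,-.0758))
def draw(im,c,s,off,O):
    k=dict(s=s,off=np.array(off))
    def B(n,*a,col=(0,255,0)): drawbox(im,c,boxpts(*O[n],*a),k['s'],k['off'],col)
    def C(n,*rz):
        for r,z in rz: drawcirc(im,c,*O[n],r,z,k['s'],k['off'],(255,255,0))
    B('rack',.064,.168,0,.058); B('basket',.075,.095,0,.066); B('box',.034,.085,0,.03,.002,col=(255,128,0)); B('timer',.062,.062,0,.017)
    C('sw',(.0385,0),(.0385,.08)); C('tall',(.021,0),(.021,.084),(.0145,.102)); C('small',(.012,0),(.012,.04),(.008,.049))
def view(name,n,x,y,w,h,s,O=OBJ):
    c=cams.camera(n); im=cv2.resize(c['color'][y:y+h,x:x+w],None,fx=s,fy=s,interpolation=cv2.INTER_CUBIC).copy()
    draw(im,c,s,(x,y),O); save(name,im)
E
python3 -c "
from ov import *
view('o1','side',215,180,220,205,2.9)
a=OBJ
view('o2','top',140,190,290,145,2.75)
"
```

```text
(no output)
```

View pics/o1.png

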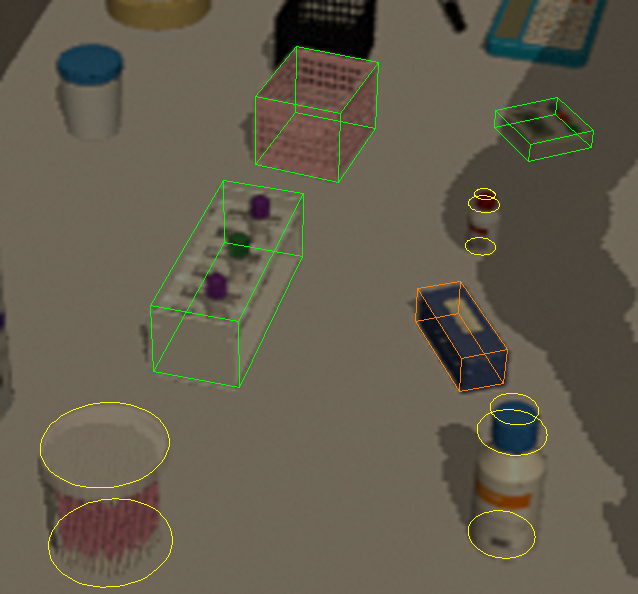

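View pics/o2.png

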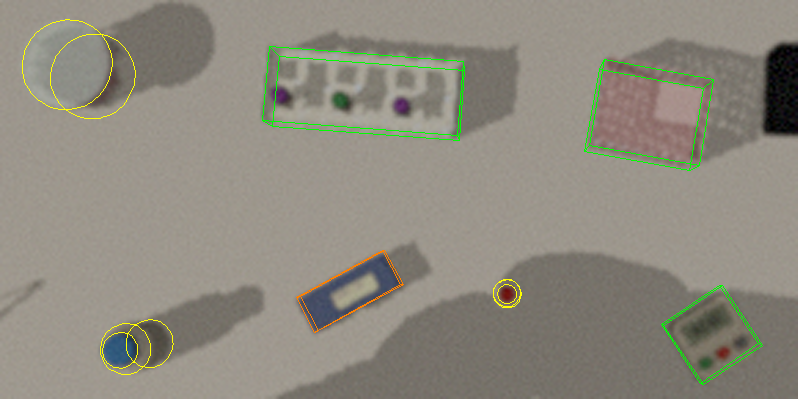

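The overlays agree to about 2 mm in both cameras, so the choices stand. Now the move helper and first plan.

```bash
cat > pl.py <<'E'
from h import *
import sys
from scipy.spatial.transform import Rotation as Rt
# usage: pl.py x y z yaw(rad of tool x, mod pi) n
o=telemetry.get_obs(); p=o['eef_pos'].copy(); R=Rt.from_quat(o['tool_rot']); X=R.as_matrix()
a=np.arctan2(X[1,0],X[0,0])
print('t',round(o['clock'],2),'p',(p*1e3).round(1),'yaw',a.round(3),'tilt',np.degrees(np.arccos(-X[2,2])).round(2),'w',round(o['grip_width']*1e3,1),'F',o['ft_force'].round(1),'j',o['joint_pos'].round(2))
v=[eval(s) for s in sys.argv[1:]]
if v:
    t=np.array(v[:3]); da=(v[3]-a+np.pi/2)%np.pi-np.pi/2; n=v[4]
    print('turn deg',np.degrees(-da).round(1))
    for i in range(n):
        s=R.inv().apply((t-p)/(n-i))*1e3; th=np.degrees(-da/n)
        print([round(float(k),1) for k in s]+[round(float(th),2)])
        p=p+R.apply(s.round(1)/1e3); R=R*Rt.from_euler('z',round(th,2),degrees=True)
E
python3 pl.py .436 .061 .12 .474 10
```

```text
t 0.35 p [174.1 468.6 248.1] yaw 1.215 tilt 0.03 w 85.5 F [-0.4 -0.4  1.1] j [1.22 0.24 0.   1.34 0.   1.57]
turn deg 42.5
[-29.1, 38.7, 12.8, 4.25]
[-26.1, 40.8, 12.8, 4.25]
[-23.0, 42.6, 12.8, 4.25]
[-19.8, 44.2, 12.8, 4.25]
[-16.5, 45.6, 12.8, 4.25]
[-13.1, 46.6, 12.8, 4.25]
[-9.5, 47.5, 12.9, 4.25]
[-6.0, 48.1, 12.8, 4.25]
[-2.4, 48.4, 12.9, 4.25]
[1.1, 48.4, 12.8, 4.25]
```

apply_moves(moves=[[[-29,38.5,12.5,4.25],[-26,40.5,12.5,4.25],[-23,42.5,12.5,4.25],[-20,44,12.5,4.25],[-16.5,45.5,12.5,4.25],[-13,46.5,12.5,4.25],[-9.5,47,12.5,4.25],[-6,47.5,12.5,4.25],[-2.5,47.5,12.5,4.25],[1,47.5,12.5,4.25]]], hand=0.6)

```text
clock: 1.35
eef_pos: [0.4344, 0.0634, 0.1226]
tool_rot: [0.974, 0.227, 0.006, -0.004]
ft_force: [0.6, 1.4, 0.4]
grip_width: 0.0685
```

```bash
python3 pl.py .436 .061 .06 .474 3
```

```text
t 1.35 p [434.4  63.4 122.6] yaw 0.458 tilt 0.84 w 68.5 F [0.6 1.4 0.4] j [ 0.14  0.22 -0.38  0.97  0.01  1.25]
turn deg -0.9
[-0.2, 1.1, 20.9, -0.31]
[-0.1, 1.1, 20.9, -0.31]
[-0.2, 1.0, 20.8, -0.31]
```

apply_moves(moves=[[[0,1,20,-0.3],[0,1,20,-0.3],[0,1,20,-0.3],[0,0,0,0],[0,0,0,0],[0,0,0,0],[0,0,0,0],[0,0,0,0],[0,0,0,0],[0,0,0,0]]])

```text
clock: 2.35
eef_pos: [0.443, 0.055, 0.0641]
tool_rot: [0.974, 0.228, 0.011, -0.003]
ft_force: [-1.0, -0.5, 0.7]
grip_width: 0.0687
```

```bash
python3 pl.py .436 .061 .02 .474 4; python3 -c "
from h import *
c=cams.camera('side');save('s1',cv2.resize(c['color'][200:360,300:460],None,fx=3.6,fy=3.6,interpolation=2))"
```

```text
t 2.35 p [443.   55.   64.1] yaw 0.46 tilt 1.26 w 68.7 F [-1.  -0.5  0.7] j [ 0.12  0.3  -0.45  0.8   0.01  1.23]
turn deg -0.8
[-1.2, -2.1, 11.0, -0.21]
[-1.1, -2.1, 11.0, -0.21]
[-1.1, -2.1, 11.0, -0.21]
[-1.2, -2.2, 11.0, -0.21]
```

View pics/s1.png

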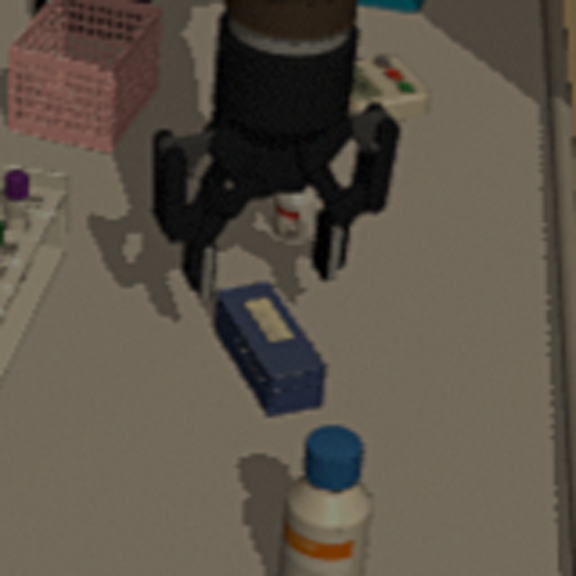

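The picture shows the gripper above the box at about (270,270), with the fingers spanning its width. The fast move overshot by about 9 mm, so I'm correcting that and descending.

apply_moves(moves=[[[-2,-4,0,-0.4],[-2,-4,4,-0.4],[-0.5,-0.5,8,0],[0,0,8,0],[0,0,8,0],[0,0,8,0],[0,0,4,0],[0,0,2,0],[0,0,0,0],[0,0,0,0]]])

```text
clock: 3.4
eef_pos: [0.4343, 0.0614, 0.017]
tool_rot: [0.972, 0.235, 0.009, -0.003]
ft_force: [0.3, 0.2, 0.0]
grip_width: 0.0686
```

```bash
python3 pl.py .436 .061 .018 .474 4
```

```text
t 3.4 p [434.3  61.4  17. ] yaw 0.475 tilt 1.1 w 68.6 F [0.3 0.2 0. ] j [ 0.14  0.37 -0.51  0.67  0.01  1.23]
turn deg 0.0
[0.3, 0.3, -0.2, 0.01]
[0.4, 0.3, -0.3, 0.01]
[0.3, 0.3, -0.2, 0.01]
[0.4, 0.3, -0.3, 0.01]
```

apply_moves(moves=[[[1,0,-2,0],[0.5,0,-1,0],[0,0,0,0],[0,0,0,0],[0,0,0,0],[0,0,0,0],[0,0,0,0],[0,0,0,0],[0,0,0,0],[0,0,0,0]]], hand=-1)

```text
clock: 4.4
eef_pos: [0.4362, 0.0622, 0.0212]
tool_rot: [0.972, 0.235, 0.01, -0.003]
ft_force: [-0.0, -0.5, -0.7]
grip_width: 0.0334
```

```bash
python3 pl.py .436 .061 .15 .474 9
```

```text
t 4.4 p [436.2  62.2  21.2] yaw 0.475 tilt 1.19 w 33.4 F [-0.  -0.5 -0.7] j [ 0.14  0.36 -0.51  0.68  0.01  1.23]
turn deg 0.0
[0.2, 0.1, -14.3, 0.0]
[0.2, 0.1, -14.3, 0.0]
[0.2, 0.1, -14.3, 0.0]
[0.2, 0.1, -14.3, 0.0]
[0.2, 0.1, -14.3, 0.0]
[0.2, 0.1, -14.3, 0.0]
[0.3, 0.1, -14.3, 0.0]
[0.2, 0.1, -14.3, 0.0]
[0.3, 0.1, -14.4, 0.0]
```

apply_moves(moves=[[[0,0,-6,0],[0,0,-15,0],[0,0,-22,0],[0,0,-25,0],[0,0,-25,0],[0,0,-20,0],[0,0,-10,0],[0,0,-5,0],[0,0,0,0],[0,0,0,0]]])

```text
clock: 5.4
eef_pos: [0.4315, 0.0605, 0.1544]
tool_rot: [0.972, 0.235, 0.008, -0.003]
ft_force: [-0.1, 0.5, -1.2]
grip_width: 0.0329
```

```bash
python3 pl.py .6938 .035 .15 -.103 11
```

```text
t 5.4 p [431.5  60.5 154.4] yaw 0.475 tilt 0.95 w 32.9 F [-0.1  0.5 -1.2] j [ 0.13  0.17 -0.34  1.04  0.01  1.23]
turn deg 33.1
[20.1, 13.0, 0.7, 3.01]
[20.8, 11.9, 0.7, 3.01]
[21.4, 10.8, 0.7, 3.01]
[21.9, 9.6, 0.7, 3.01]
[22.4, 8.5, 0.7, 3.01]
[22.8, 7.3, 0.7, 3.01]
[23.2, 6.1, 0.7, 3.01]
[23.5, 4.8, 0.7, 3.01]
[23.7, 3.6, 0.7, 3.01]
[23.8, 2.4, 0.7, 3.01]
[23.9, 1.1, 0.8, 3.01]
```

apply_moves(moves=[[[12,8,0,3],[21,12,0.5,4],[26,13,0.5,4],[30,12,0.5,4],[31,10,0.5,4],[32,8,0.5,4],[32,6,0.5,4],[30,4,0.5,3],[16,1,0.5,2],[6,0,0.5,1]]])

```text
clock: 6.4
eef_pos: [0.679, 0.0297, 0.1312]
tool_rot: [0.998, -0.062, -0.008, -0.003]
ft_force: [-0.8, 0.5, -2.1]
grip_width: 0.0332
```

apply_moves(moves=[[[0,0,0,0],[0,0,0,0],[0,0,0,0],[0,0,0,0],[0,0,0,0],[0,0,0,0],[0,0,0,0],[0,0,0,0],[0,0,0,0],[0,0,0,0]]])

```text
clock: 7.4
eef_pos: [0.6747, 0.0305, 0.1296]
tool_rot: [0.998, -0.061, -0.012, -0.003]
ft_force: [-0.4, -0.1, -2.1]
grip_width: 0.0332
```

```bash
python3 pl.py .6938 .035 .15 -.103 4
```

```text
t 7.4 p [674.7  30.5 129.6] yaw -0.121 tilt 1.37 w 33.2 F [-0.4 -0.1 -2.1] j [0.04 0.67 0.37 1.29 0.01 1.73]
turn deg -1.1
[4.5, -1.7, -5.2, -0.26]
[4.5, -1.7, -5.2, -0.26]
[4.5, -1.7, -5.2, -0.26]
[4.4, -1.7, -5.2, -0.26]
```

apply_moves(moves=[[[4,-2,0,-0.3],[6,-2,0,-0.4],[5,-1.5,0,-0.3],[3,-1,0,0],[1,0,0,0],[0,0,4,0],[0,0,10,0],[0,0,12,0],[0,0,8,0],[0,0,3,0]]])

```text
clock: 8.4
eef_pos: [0.6949, 0.0354, 0.0879]
tool_rot: [0.999, -0.051, -0.012, -0.003]
ft_force: [-0.4, -1.4, -1.6]
grip_width: 0.0328
```

```bash
python3 pl.py .6938 .035 .05 -.103 4
```

```text
t 8.4 p [694.9  35.4  87.9] yaw -0.103 tilt 1.44 w 32.8 F [-0.4 -1.4 -1.6] j [0.05 0.75 0.39 1.24 0.01 1.72]
turn deg 0.0
[-0.0, 0.2, 9.5, 0.01]
[-0.1, 0.2, 9.5, 0.01]
[-0.0, 0.2, 9.4, 0.01]
[-0.1, 0.1, 9.5, 0.01]
```

apply_moves(moves=[[[0,0,6,0],[0,0,9,0],[0,0,9,0],[0,0,9,0],[0,0,9,0],[0,0,8,0],[0,0,5,0],[0,0,2,0],[0,0,0,0],[0,0,0,0]]])

```text
clock: 9.4
eef_pos: [0.6925, 0.0358, 0.0243]
tool_rot: [0.999, -0.051, -0.013, -0.003]
ft_force: [-0.9, -0.5, -0.3]
grip_width: 0.033
```

```bash
python3 pl.py .6938 .035 .022 -.103 4
```

```text
t 9.4 p [692.5  35.8  24.3] yaw -0.103 tilt 1.56 w 33.0 F [-0.9 -0.5 -0.3] j [0.05 0.8  0.32 1.12 0.01 1.72]
turn deg 0.0
[0.4, 0.2, 0.6, 0.01]
[0.3, 0.2, 0.6, 0.01]
[0.4, 0.1, 0.5, 0.01]
[0.3, 0.2, 0.6, 0.01]
```

apply_moves(moves=[[[1,0,1,0],[1,0,1,0],[0,0,0.7,0],[0,0,0,0],[0,0,0,0],[0,0,0,0],[0,0,0,0],[0,0,0,0],[0,0,0,0],[0,0,0,0]]])

```text
clock: 10.4
eef_pos: [0.696, 0.0356, 0.0234]
tool_rot: [0.999, -0.051, -0.012, -0.003]
ft_force: [0.2, -0.5, -1.1]
grip_width: 0.033
```

apply_moves(moves=[[[0,0,0,0],[0,0,0,0],[0,0,0,0],[0,0,0,0],[0,0,0,0],[0,0,-4,0],[0,0,-10,0],[0,0,-16,0],[0,0,-22,0],[0,0,-25,0]]], hand=0.3)

```text
clock: 11.4
eef_pos: [0.6956, 0.035, 0.1014]
tool_rot: [0.999, -0.051, -0.015, -0.003]
ft_force: [-0.5, 0.4, 0.3]
grip_width: 0.0555
```

```bash
python3 pl.py .4323 -.0758 .12 -.103 11
```

```text
t 11.4 p [695.6  35.  101.4] yaw -0.103 tilt 1.72 w 55.5 F [-0.5  0.4  0.3] j [0.05 0.74 0.42 1.28 0.01 1.72]
turn deg 0.0
[-22.8, 12.5, -1.1, 0.0]
[-22.8, 12.5, -1.1, 0.0]
[-22.8, 12.5, -1.1, 0.0]
[-22.8, 12.5, -1.0, 0.0]
[-22.8, 12.4, -1.1, 0.0]
[-22.8, 12.5, -1.0, 0.0]
[-22.8, 12.4, -1.1, 0.0]
[-22.9, 12.5, -1.0, 0.0]
[-22.8, 12.4, -1.1, 0.0]
[-22.9, 12.5, -1.0, 0.0]
[-22.8, 12.4, -1.1, 0.0]
```

apply_moves(moves=[[[-2,1,-15,0],[-12,6,-12,0],[-24,13,-6,0],[-34,18,-1,0],[-36,20,-1,0],[-36,20,-1,0],[-36,20,-1,0],[-32,18,0,0],[-20,11,0,0],[-8,5,0,0]]])

```text
clock: 12.4
eef_pos: [0.4427, -0.0745, 0.1578]
tool_rot: [0.999, -0.05, -0.001, -0.003]
ft_force: [0.3, 0.9, -0.8]
grip_width: 0.0557
```

```bash
python3 pl.py .4323 -.0758 .1 -.103 3
python3 -c "
from ov import *
O=dict(OBJ); O['box']=(.694,.0352,-.103); view('o3','top',220,150,110,100,5,O)"
```

```text
t 12.4 p [442.7 -74.5 157.8] yaw -0.1 tilt 0.36 w 55.7 F [ 0.3  0.9 -0.8] j [-0.17  0.21 -0.29  1.08  0.01  1.5 ]
turn deg 0.2
[-3.4, 0.9, 19.3, 0.06]
[-3.3, 0.9, 19.3, 0.06]
[-3.4, 0.9, 19.2, 0.06]
```

View pics/o3.png

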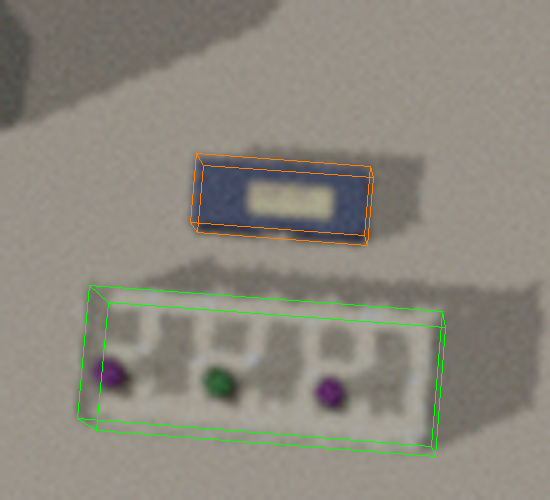

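The box lies behind the rack, parallel and centred: box centre at (283,198), rack centre at (265,370), matching the overlay. Next is the small bottle.

apply_moves(moves=[[[-3,0.5,5,0],[-3,0.5,12,0],[-2,0.5,16,0],[-1,0.5,16,0],[0,0,12,0],[0,0,6,0],[0,0,2,0],[0,0,0,0],[0,0,0,0],[0,0,0,0]]])

```text
clock: 13.45
eef_pos: [0.4449, -0.0735, 0.0884]
tool_rot: [0.999, -0.047, 0.005, -0.003]
ft_force: [0.9, -0.1, 0.5]
grip_width: 0.0557
```

```bash
python3 pl.py .4323 -.0758 .024 -.103 4
```

```text
t 13.45 p [444.9 -73.5  88.4] yaw -0.095 tilt 0.71 w 55.7 F [ 0.9 -0.1  0.5] j [-0.17  0.28 -0.39  0.89  0.01  1.5 ]
turn deg 0.5
[-3.2, 1.0, 16.1, 0.12]
[-3.3, 1.0, 16.1, 0.12]
[-3.2, 0.9, 16.0, 0.12]
[-3.3, 1.0, 16.1, 0.12]
```

apply_moves(moves=[[[-5,1.5,0,0.3],[-6,1.5,0,0.2],[-2,1,2,0],[0,0,8,0],[0,0,12,0],[0,0,14,0],[0,0,14,0],[0,0,8,0],[0,0,4,0],[0,0,0,0]]])

```text
clock: 14.45
eef_pos: [0.4314, -0.0768, 0.0238]
tool_rot: [0.999, -0.053, 0.007, -0.003]
ft_force: [0.6, -0.4, 0.3]
grip_width: 0.0555
```

```bash
python3 pl.py .4323 -.0758 .024 -.103 4
```

```text
t 14.45 p [431.4 -76.8  23.8] yaw -0.105 tilt 0.9 w 55.5 F [ 0.6 -0.4  0.3] j [-0.18  0.36 -0.51  0.7   0.01  1.5 ]
turn deg -0.1
[0.2, -0.3, -0.0, -0.03]
[0.2, -0.2, -0.1, -0.03]
[0.2, -0.3, -0.0, -0.03]
[0.2, -0.2, -0.1, -0.03]
```

Good position; close.

apply_moves(moves=[[[1,-1,0,0],[0,0,0,0],[0,0,0,0],[0,0,0,0],[0,0,0,0],[0,0,0,0],[0,0,0,0],[0,0,0,0],[0,0,0,0],[0,0,0,0]]], hand=-1)

```text
clock: 15.45
eef_pos: [0.4343, -0.0761, 0.0256]
tool_rot: [0.999, -0.053, 0.009, -0.003]
ft_force: [-0.7, -0.4, 0.3]
grip_width: 0.0225
```

```bash
python3 pl.py
```

```text
t 15.45 p [434.3 -76.1  25.6] yaw -0.105 tilt 1.1 w 22.5 F [-0.7 -0.4  0.3] j [-0.18  0.35 -0.5   0.7   0.01  1.5 ]
```

apply_moves(moves=[[[0,0,-6,0],[0,0,-15,0],[0,0,-22,0],[0,0,-25,0],[0,0,-25,0],[0,0,-25,0],[0,0,-16,0],[0,0,-8,0],[0,0,-3,0],[0,0,0,0]]])

```text
clock: 16.45
eef_pos: [0.4299, -0.0765, 0.1781]
tool_rot: [0.999, -0.053, 0.008, -0.003]
ft_force: [1.1, 0.3, -0.5]
grip_width: 0.023
```

```bash
python3 pl.py .696 .035 .15 -.103 9
```

```text
t 16.45 p [429.9 -76.5 178.1] yaw -0.105 tilt 1.01 w 23.0 F [ 1.1  0.3 -0.5] j [-0.18  0.15 -0.3   1.11  0.01  1.5 ]
turn deg -0.1
[28.0, -15.4, 3.7, -0.02]
[28.0, -15.4, 3.7, -0.02]
[28.1, -15.4, 3.7, -0.02]
[28.1, -15.4, 3.7, -0.02]
[28.1, -15.4, 3.7, -0.02]
[28.1, -15.3, 3.7, -0.02]
[28.0, -15.3, 3.7, -0.02]
[28.1, -15.3, 3.6, -0.02]
[28.0, -15.4, 3.7, -0.02]
```

apply_moves(moves=[[[14,-7,0,0],[26,-14,0,0],[34,-19,1,0],[36,-20,1,0],[36,-20,1,0],[36,-20,1,0],[34,-19,1,0],[24,-13,1,0],[12,-6,0,0],[4,-2,0,0]]])

```text
clock: 17.45
eef_pos: [0.7006, 0.0401, 0.1563]
tool_rot: [0.999, -0.054, -0.005, -0.002]
ft_force: [-0.0, -0.2, -0.7]
grip_width: 0.0223
```

apply_moves(moves=[[[0,0,0,0],[0,0,0,0],[0,0,0,0],[0,0,0,0],[0,0,0,0],[0,0,0,0],[0,0,0,0],[0,0,0,0],[0,0,0,0],[0,0,0,0]]])

```text
clock: 18.45
eef_pos: [0.697, 0.038, 0.1554]
tool_rot: [0.998, -0.055, -0.007, -0.001]
ft_force: [-0.1, 0.7, -0.5]
grip_width: 0.0226
```

```bash
python3 pl.py .696 .035 .1 -.103 4
```

```text
t 18.45 p [697.   38.  155.4] yaw -0.11 tilt 0.86 w 22.6 F [-0.1  0.7 -0.5] j [0.05 0.7  0.49 1.38 0.   1.73]
turn deg -0.4
[0.0, 0.8, 13.9, -0.1]
[0.0, 0.8, 13.8, -0.1]
[0.1, 0.8, 13.9, -0.1]
[0.0, 0.8, 13.8, -0.1]
```

apply_moves(moves=[[[0,2,5,-0.3],[0,1,10,0],[0,0,14,0],[0,0,14,0],[0,0,14,0],[0,0,12,0],[0,0,8,0],[0,0,4,0],[0,0,1,0],[0,0,0,0]]])

```text
clock: 19.45
eef_pos: [0.6941, 0.0345, 0.0649]
tool_rot: [0.999, -0.052, -0.009, -0.001]
ft_force: [-0.1, 0.9, -0.4]
grip_width: 0.0226
```

```bash
python3 pl.py .696 .035 .056 -.103 4
```

```text
t 19.45 p [694.1  34.5  64.9] yaw -0.105 tilt 1.05 w 22.6 F [-0.1  0.9 -0.4] j [0.05 0.76 0.35 1.18 0.   1.72]
turn deg -0.1
[0.5, -0.2, 2.2, -0.02]
[0.5, -0.2, 2.2, -0.02]
[0.5, -0.2, 2.2, -0.02]
[0.5, -0.1, 2.2, -0.02]
```

apply_moves(moves=[[[1,0,2,0],[0.5,0,3,0],[0,0,2,0],[0,0,1,0],[0,0,0.5,0],[0,0,0,0],[0,0,0,0],[0,0,0,0],[0,0,0,0],[0,0,0,0]]])

```text
clock: 20.45
eef_pos: [0.6974, 0.0344, 0.0586]
tool_rot: [0.999, -0.052, -0.006, -0.001]
ft_force: [0.3, -0.1, -0.0]
grip_width: 0.0225
```

```bash
python3 pl.py .695 .035 .056 -.103 2
python3 -c "
from h import *
c=cams.camera('side');save('s2',cv2.resize(c['color'][150:310,200:370],None,fx=3.6,fy=3.6,interpolation=2))"
```

```text
t 20.45 p [697.4  34.4  58.6] yaw -0.105 tilt 0.76 w 22.5 F [ 0.3 -0.1 -0. ] j [0.05 0.77 0.35 1.17 0.   1.72]
turn deg -0.1
[-1.2, -0.1, 1.3, -0.04]
[-1.2, -0.2, 1.3, -0.04]
```

View pics/s2.png

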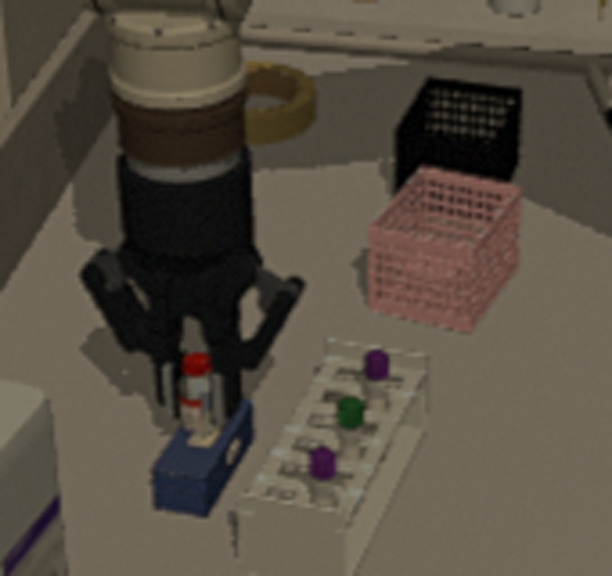

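The small bottle hangs just over the box label, with its base at about (203,435), well inside the lid. I'm lowering the last 2–3 mm and releasing.

apply_moves(moves=[[[-1,0,1,0],[-0.5,0,1,0],[0,0,0.5,0],[0,0,0,0],[0,0,0,0],[0,0,0,0],[0,0,0,0],[0,0,0,0],[0,0,0,0],[0,0,0,0]]])

```text
clock: 21.5
eef_pos: [0.6958, 0.0346, 0.0559]
tool_rot: [0.999, -0.052, -0.006, -0.001]
ft_force: [0.6, 0.2, -0.7]
grip_width: 0.0224
```

```bash
python3 pl.py .695 .035 .056 -.103 2
```

```text
t 21.5 p [695.8  34.6  55.9] yaw -0.104 tilt 0.76 w 22.4 F [ 0.6  0.2 -0.7] j [0.05 0.76 0.34 1.16 0.   1.72]
turn deg -0.1
[-0.4, -0.1, -0.1, -0.04]
[-0.4, -0.2, -0.0, -0.04]
```

apply_moves(moves=[[[0,0,0.4,0],[0,0,0,0],[0,0,0,0],[0,0,0,0],[0,0,0,0],[0,0,-3,0],[0,0,-8,0],[0,0,-14,0],[0,0,-20,0],[0,0,-25,0]]], hand=0.2)

```text
clock: 22.5
eef_pos: [0.6943, 0.0343, 0.1259]
tool_rot: [0.999, -0.052, -0.01, -0.001]
ft_force: [0.8, 0.6, 0.2]
grip_width: 0.0513
```

```bash
python3 pl.py .3951 .2439 .16 -.103 10
```

```text
t 22.5 p [694.3  34.3 125.9] yaw -0.104 tilt 1.18 w 51.3 F [0.8 0.6 0.2] j [0.05 0.72 0.44 1.32 0.   1.72]
turn deg -0.1
[-32.0, -17.7, -2.7, -0.01]
[-32.0, -17.7, -2.7, -0.01]
[-32.0, -17.7, -2.7, -0.01]
[-32.0, -17.8, -2.8, -0.01]
[-32.0, -17.8, -2.7, -0.01]
[-32.0, -17.8, -2.8, -0.01]
[-32.0, -17.8, -2.7, -0.01]
[-32.0, -17.7, -2.8, -0.01]
[-32.0, -17.8, -2.7, -0.01]
[-31.9, -17.8, -2.8, -0.01]
```

apply_moves(moves=[[[-4,-2,-20,0],[-18,-10,-12,0],[-32,-18,-5,0],[-42,-23,-2,0],[-42,-23,-2,0],[-42,-23,-2,0],[-40,-23,-2,0],[-38,-21,0,0],[-24,-13,0,0],[-8,-5,0,0]]], hand=0.6)

```text
clock: 23.5
eef_pos: [0.4232, 0.2305, 0.1956]
tool_rot: [0.998, -0.055, 0.007, -0.006]
ft_force: [0.9, 0.2, 0.8]
grip_width: 0.0686
```

apply_moves(moves=[[[0,0,0,0],[0,0,0,0],[0,0,0,0],[0,0,0,0],[0,0,0,0],[0,0,0,0],[0,0,0,0],[0,0,0,0],[0,0,0,0],[0,0,0,0]]])

```text
clock: 24.5
eef_pos: [0.4278, 0.2287, 0.1973]
tool_rot: [0.998, -0.057, 0.009, -0.006]
ft_force: [0.2, 0.5, -0.7]
grip_width: 0.068
```

```bash
python3 pl.py .3951 .2439 .15 -.103 3
python3 -c "
from ov import *
c=cams.camera('side'); save('s3',cv2.resize(c['color'][190:350,210:310],None,fx=3.6,fy=3.6,interpolation=2))"
```

```text
t 24.5 p [427.8 228.7 197.3] yaw -0.115 tilt 1.24 w 68.0 F [ 0.2  0.5 -0.7] j [ 0.49  0.22 -0.15  1.17  0.    2.18]
turn deg -0.7
[-11.7, -3.6, 15.6, -0.23]
[-11.7, -3.6, 15.7, -0.23]
[-11.6, -3.7, 15.6, -0.23]
```

View pics/s3.png

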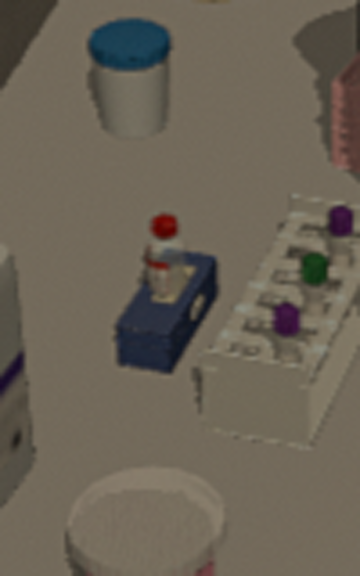

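The small bottle stands upright on the box, cap at (165,225) and base at about (162,297). Now the tall bottle.

apply_moves(moves=[[[-6,-2,2,-0.3],[-10,-3,6,-0.3],[-10,-3,8,0],[-6,-2,8,0],[-2,-1,8,0],[0,0,6,0],[0,0,3,0],[0,0,0,0],[0,0,0,0],[0,0,0,0]]])

```text
clock: 25.55
eef_pos: [0.3919, 0.2451, 0.1514]
tool_rot: [0.999, -0.051, 0.008, -0.006]
ft_force: [-0.3, -0.2, 0.0]
grip_width: 0.0682
```

```bash
python3 pl.py .3951 .2439 .13 -.103 3
```

```text
t 25.55 p [391.9 245.1 151.4] yaw -0.102 tilt 1.14 w 68.2 F [-0.3 -0.2  0. ] j [ 0.56  0.22 -0.28  1.04  0.    2.23]
turn deg 0.1
[1.0, 0.4, 7.2, 0.02]
[1.0, 0.3, 7.1, 0.02]
[1.0, 0.4, 7.2, 0.02]
```

apply_moves(moves=[[[1,0.5,5,0],[0.5,0.3,10,0],[0,0,12,0],[0,0,13,0],[0,0,13,0],[0,0,13,0],[0,0,10,0],[0,0,5,0],[0,0,2,0],[0,0,0,0]]])

```text
clock: 26.55
eef_pos: [0.3964, 0.2445, 0.0624]
tool_rot: [0.999, -0.052, 0.009, -0.006]
ft_force: [-1.5, -0.1, -0.2]
grip_width: 0.0683
```

```bash
python3 pl.py .3951 .2439 .062 -.103 3
```

```text
t 26.55 p [396.4 244.5  62.4] yaw -0.104 tilt 1.24 w 68.3 F [-1.5 -0.1 -0.2] j [ 0.55  0.33 -0.4   0.81  0.    2.23]
turn deg -0.1
[-0.4, 0.2, 0.1, -0.02]
[-0.4, 0.3, 0.1, -0.02]
[-0.4, 0.2, 0.2, -0.02]
```

apply_moves(moves=[[[0,0,0,0],[0,0,0,0],[0,0,0,0],[0,0,0,0],[0,0,0,0],[0,0,0,0],[0,0,0,0],[0,0,0,0],[0,0,0,0],[0,0,0,0]]], hand=-1)

```text
clock: 27.55
eef_pos: [0.3976, 0.2453, 0.0643]
tool_rot: [0.999, -0.052, 0.01, -0.007]
ft_force: [-0.6, -0.4, 0.2]
grip_width: 0.0408
```

```bash
python3 pl.py
```

```text
t 27.55 p [397.6 245.3  64.3] yaw -0.104 tilt 1.46 w 40.8 F [-0.6 -0.4  0.2] j [ 0.55  0.33 -0.4   0.82  0.    2.23]
```

apply_moves(moves=[[[0,0,-5,0],[0,0,-12,0],[0,0,-16,0],[0,0,-18,0],[0,0,-18,0],[0,0,-14,0],[0,0,-8,0],[0,0,-3,0],[0,0,0,0],[0,0,0,0]]])

```text
clock: 28.55
eef_pos: [0.3945, 0.2433, 0.1627]
tool_rot: [0.999, -0.052, 0.009, -0.007]
ft_force: [0.3, -0.1, -0.4]
grip_width: 0.0411
```

```bash
python3 pl.py .6244 .1909 .155 -.103 7
```

```text
t 28.55 p [394.5 243.3 162.7] yaw -0.104 tilt 1.34 w 41.1 F [ 0.3 -0.1 -0.4] j [ 0.55  0.21 -0.27  1.07  0.    2.23]
turn deg -0.1
[33.4, 4.1, 1.7, -0.01]
[33.4, 4.1, 1.6, -0.01]
[33.4, 4.1, 1.7, -0.01]
[33.4, 4.1, 1.6, -0.01]
[33.4, 4.1, 1.7, -0.01]
[33.5, 4.0, 1.6, -0.01]
[33.4, 4.1, 1.7, -0.01]
```

apply_moves(moves=[[[12,1.5,0,0],[22,2.5,0.5,0],[30,3.5,1,0],[32,4,1,0],[32,4,1,0],[32,4,1,0],[30,3.5,1,0],[22,3,1,0],[12,1.5,0,0],[4,0.5,0,0]]])

```text
clock: 29.55
eef_pos: [0.6298, 0.1847, 0.1478]
tool_rot: [0.999, -0.052, 0.004, -0.003]
ft_force: [0.1, -0.5, -0.3]
grip_width: 0.0408
```

apply_moves(moves=[[[0,0,0,0],[0,0,0,0],[0,0,0,0],[0,0,0,0],[0,0,0,0],[0,0,0,0],[0,0,0,0],[0,0,0,0],[0,0,0,0],[0,0,0,0]]])

```text
clock: 30.55
eef_pos: [0.6274, 0.1852, 0.147]
tool_rot: [0.999, -0.051, 0.003, -0.003]
ft_force: [0.1, 0.2, -0.2]
grip_width: 0.0407
```

```bash
python3 pl.py .6244 .1909 .08 -.103 5
```

```text
t 30.55 p [627.4 185.2 147. ] yaw -0.101 tilt 0.46 w 40.7 F [ 0.1  0.2 -0.2] j [0.29 0.6  0.28 1.25 0.   1.96]
turn deg 0.1
[-0.8, -1.0, 13.4, 0.02]
[-0.8, -1.0, 13.4, 0.02]
[-0.8, -1.0, 13.4, 0.02]
[-0.7, -1.0, 13.4, 0.02]
[-0.8, -1.0, 13.4, 0.02]
```

apply_moves(moves=[[[-1,-2.5,3,0],[-1,-2.5,8,0],[-0.5,-1,12,0],[0,0,14,0],[0,0,14,0],[0,0,10,0],[0,0,6,0],[0,0,2,0],[0,0,0,0],[0,0,0,0]]])

```text
clock: 31.55
eef_pos: [0.6242, 0.1927, 0.0699]
tool_rot: [0.999, -0.05, 0.001, -0.002]
ft_force: [0.4, -0.1, -1.4]
grip_width: 0.041
```

```bash
python3 pl.py .6244 .1909 .065 -.103 3
```

```text
t 31.55 p [624.2 192.7  69.9] yaw -0.101 tilt 0.28 w 41.0 F [ 0.4 -0.1 -1.4] j [0.3  0.66 0.18 1.09 0.   1.97]
turn deg 0.1
[0.1, 0.6, 1.6, 0.05]
[0.2, 0.6, 1.6, 0.05]
[0.1, 0.5, 1.7, 0.05]
```

apply_moves(moves=[[[0,1,1.5,0],[0,0.7,2,0],[0,0,1.5,0],[0,0,0.5,0],[0,0,0,0],[0,0,0,0],[0,0,0,0],[0,0,0,0],[0,0,0,0],[0,0,0,0]]])

```text
clock: 32.55
eef_pos: [0.6257, 0.1912, 0.0666]
tool_rot: [0.999, -0.05, 0.003, -0.003]
ft_force: [0.2, 0.5, -0.1]
grip_width: 0.0407
```

```bash
python3 pl.py .6244 .1909 .0645 -.103 2
```

```text
t 32.55 p [625.7 191.2  66.6] yaw -0.101 tilt 0.51 w 40.7 F [ 0.2  0.5 -0.1] j [0.29 0.66 0.17 1.07 0.   1.97]
turn deg 0.1
[-0.6, 0.2, 1.0, 0.06]
[-0.6, 0.3, 1.0, 0.06]
```

apply_moves(moves=[[[-0.5,0,1,0],[-0.5,0,1,0],[0,0,0.5,0],[0,0,0,0],[0,0,0,0],[0,0,0,0],[0,0,0,0],[0,0,0,0],[0,0,0,0],[0,0,0,0]]])

```text
clock: 33.55
eef_pos: [0.6246, 0.1913, 0.0638]
tool_rot: [0.999, -0.05, 0.003, -0.003]
ft_force: [0.1, 0.3, -0.0]
grip_width: 0.0411
```

```bash
python3 pl.py .6244 .1909 .0645 -.103 2
```

```text
t 33.55 p [624.6 191.3  63.8] yaw -0.101 tilt 0.5 w 41.1 F [ 0.1  0.3 -0. ] j [0.3  0.66 0.16 1.07 0.   1.97]
turn deg 0.1
[-0.1, 0.2, -0.4, 0.06]
[-0.0, 0.2, -0.3, 0.06]
```

apply_moves(moves=[[[0,0,0,0],[0,0,0,0],[0,0,0,0],[0,0,0,0],[0,0,-2,0],[0,0,-6,0],[0,0,-12,0],[0,0,-20,0],[0,0,-28,0],[0,0,-30,0]]], hand=0.5)

```text
clock: 34.55
eef_pos: [0.6211, 0.1899, 0.1628]
tool_rot: [0.999, -0.05, -0.001, -0.002]
ft_force: [0.3, -0.1, -0.4]
grip_width: 0.0643
```

```bash
python3 pl.py .3915 -.2545 .13 .562 11
```

```text
t 34.55 p [621.1 189.9 162.8] yaw -0.101 tilt 0.22 w 64.3 F [ 0.3 -0.1 -0.4] j [0.3  0.58 0.3  1.29 0.   1.97]
turn deg -38.0
[-16.7, 42.3, 2.9, -3.45]
[-19.2, 41.2, 2.9, -3.45]
[-21.7, 40.0, 2.9, -3.45]
[-24.0, 38.6, 2.9, -3.45]
[-26.3, 37.1, 2.9, -3.45]
[-28.5, 35.5, 2.9, -3.45]
[-30.6, 33.7, 2.9, -3.45]
[-32.5, 31.8, 2.9, -3.45]
[-34.4, 29.7, 2.9, -3.45]
[-36.1, 27.6, 2.9, -3.45]
[-37.8, 25.4, 2.9, -3.45]
```

apply_moves(moves=[[[-8,20,-5,-2],[-15,36,-2,-3.5],[-19,42,0,-3.5],[-22,41,0,-3.5],[-25,40,0,-3.5],[-27,38,0,-3.5],[-30,36,0,-3.5],[-32,34,0,-3.5],[-33,31,0,-3.5],[-30,24,0,-3]]], hand=1)

```text
clock: 35.55
eef_pos: [0.4459, -0.2016, 0.1849]
tool_rot: [0.967, 0.253, 0.017, 0.002]
ft_force: [0.5, -1.0, -0.5]
grip_width: 0.0853
```

apply_moves(moves=[[[-20,14,0,-2],[-10,7,0,-1],[-3,3,0,0],[0,0,0,0],[0,0,0,0],[0,0,0,0],[0,0,0,0],[0,0,0,0],[0,0,0,0],[0,0,0,0]]])

```text
clock: 36.55
eef_pos: [0.429, -0.2426, 0.1901]
tool_rot: [0.961, 0.277, 0.02, 0.005]
ft_force: [-0.9, 0.3, 0.4]
grip_width: 0.0853
```

```bash
python3 pl.py .3915 -.2545 .1 .562 3
python3 -c "
from ov import *
O=dict(OBJ); O['box']=(.6935,.035,-.103); O['tall']=(.6244,.1909); c=cams.camera('top'); O['small']=(.695,.035)
im=cv2.resize(c['color'][150:260,140:320],None,fx=4.4,fy=4.4,interpolation=2).copy()
k=(4.4,np.array((140,150)))
drawcirc(im,c,*O['tall'],.0145,.102,*k,(255,255,0)); drawcirc(im,c,*O['small'],.008,.079,*k,(255,255,0)); drawbox(im,c,boxpts(*O['box'],.034,.085,0,.03,.002),*k,(0,255,0)); save('o4',im)"
```

```text
t 36.55 p [ 429.  -242.6  190.1] yaw 0.562 tilt 2.39 w 85.3 F [-0.9  0.3  0.4] j [-0.53  0.23 -0.16  1.14  0.02  0.48]
turn deg 0.0
[-13.8, -3.9, 29.5, 0.0]
[-13.7, -3.9, 29.5, 0.0]
[-13.8, -4.0, 29.4, 0.0]
```

View pics/o4.png

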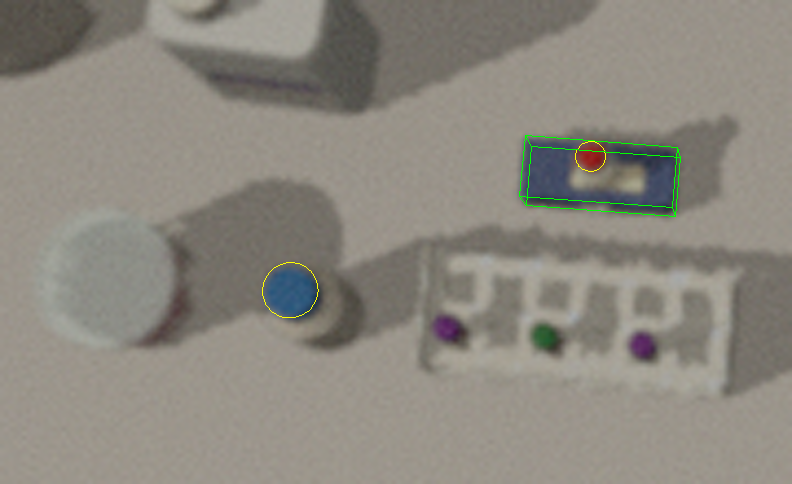

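Everything matches the overlay: small-bottle cap at (590,157) on the box, tall-bottle cap at (290,290) midway between pot and rack. Now the timer.

apply_moves(moves=[[[-6,-1.5,4,0],[-9,-2.5,8,0],[-9,-3,10,0],[-8,-2,12,0],[-5,-1.5,12,0],[-2,-0.5,12,0],[0,0,10,0],[0,0,6,0],[0,0,2,0],[0,0,0,0]]])

```text
clock: 37.6
eef_pos: [0.3855, -0.2547, 0.1052]
tool_rot: [0.961, 0.276, 0.018, 0.004]
ft_force: [-0.0, 0.0, 0.6]
grip_width: 0.0855
```

```bash
python3 pl.py .3915 -.2545 .07 .562 3
```

```text
t 37.6 p [ 385.5 -254.7  105.2] yaw 0.559 tilt 2.13 w 85.5 F [-0.   0.   0.6] j [-0.6   0.27 -0.36  0.91  0.02  0.41]
turn deg -0.2
[1.3, 0.8, 11.8, -0.06]
[1.3, 0.8, 11.8, -0.06]
[1.4, 0.8, 11.8, -0.06]
```

apply_moves(moves=[[[1.5,1,4,0],[1.5,1,8,0],[0.5,0.5,12,0],[0,0,13,0],[0,0,13,0],[0,0,10,0],[0,0,6,0],[0,0,3,0],[0,0,0,0],[0,0,0,0]]])

```text
clock: 38.6
eef_pos: [0.3974, -0.2562, 0.0343]
tool_rot: [0.961, 0.277, 0.021, 0.007]
ft_force: [0.4, 0.2, -0.3]
grip_width: 0.0852
```

```bash
python3 pl.py .3915 -.2545 .016 .562 3
```

```text
t 38.6 p [ 397.4 -256.2   34.3] yaw 0.561 tilt 2.5 w 85.2 F [ 0.4  0.2 -0.3] j [-0.59  0.38 -0.43  0.73  0.02  0.42]
turn deg -0.0
[-1.6, -1.7, 6.0, -0.01]
[-1.6, -1.7, 6.0, -0.01]
[-1.5, -1.6, 6.0, -0.01]
```

apply_moves(moves=[[[-2,-2,0,0],[-2,-2,0,0],[-0.5,-1,1,0],[0,0,4,0],[0,0,6,0],[0,0,5,0],[0,0,3,0],[0,0,1,0],[0,0,0,0],[0,0,0,0]]])

```text
clock: 39.6
eef_pos: [0.392, -0.2548, 0.0133]
tool_rot: [0.961, 0.277, 0.022, 0.008]
ft_force: [1.5, -0.2, -0.0]
grip_width: 0.0854
```

```bash
python3 pl.py .3915 -.2545 .014 .562 3
python3 -c "
from h import *
c=cams.camera('side');save('s4',cv2.resize(c['color'][150:270,340:460],None,fx=4.8,fy=4.8,interpolation=2))"
```

```text
t 39.6 p [ 392.  -254.8   13.3] yaw 0.561 tilt 2.62 w 85.4 F [ 1.5 -0.2 -0. ] j [-0.59  0.4  -0.47  0.66  0.02  0.42]
turn deg -0.0
[-0.1, -0.2, -0.3, -0.02]
[-0.0, -0.2, -0.2, -0.02]
[-0.1, -0.1, -0.3, -0.02]
```

View pics/s4.png

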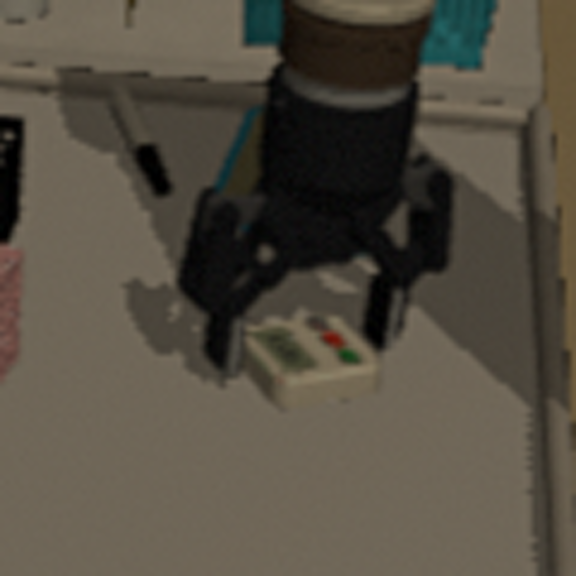

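The fingers straddle the timer, left finger at (225,350) and right at (385,315), with the timer between. Closing.

apply_moves(moves=[[[0,0,0,0],[0,0,0,0],[0,0,0,0],[0,0,0,0],[0,0,0,0],[0,0,0,0],[0,0,0,0],[0,0,0,0],[0,0,0,0],[0,0,0,0]]], hand=-1)

```text
clock: 40.65
eef_pos: [0.3922, -0.2551, 0.0142]
tool_rot: [0.961, 0.276, 0.022, 0.008]
ft_force: [-0.6, 0.2, -0.3]
grip_width: 0.0608
```

apply_moves(moves=[[[0,0,-3,0],[0,0,-8,0],[0,0,-14,0],[0,0,-20,0],[0,0,-20,0],[0,0,-16,0],[0,0,-8,0],[0,0,-3,0],[0,0,0,0],[0,0,0,0]]])

```text
clock: 41.65
eef_pos: [0.3869, -0.2542, 0.1117]
tool_rot: [0.961, 0.276, 0.022, 0.008]
ft_force: [0.5, 0.2, -0.7]
grip_width: 0.0605
```

```bash
python3 pl.py .5946 -.0975 .1 -.103 10
```

```text
t 41.65 p [ 386.9 -254.2  111.7] yaw 0.561 tilt 2.63 w 60.5 F [ 0.5  0.2 -0.7] j [-0.6   0.25 -0.36  0.92  0.02  0.42]
turn deg 38.0
[25.9, -2.3, 2.1, 3.8]
[25.7, -4.0, 2.1, 3.8]
[25.3, -5.7, 2.1, 3.8]
[24.9, -7.3, 2.1, 3.8]
[24.4, -9.0, 2.1, 3.8]
[23.7, -10.6, 2.1, 3.8]
[22.9, -12.1, 2.0, 3.8]
[22.1, -13.6, 2.1, 3.8]
[21.2, -15.0, 2.0, 3.8]
[20.1, -16.4, 2.1, 3.8]
```

apply_moves(moves=[[[12,-1,-2,2],[22,-3,-1,4],[28,-5,-1,4.5],[29,-8,-1,4.5],[29,-10,-1,4.5],[28,-12,-1,4.5],[27,-14,0,4.5],[24,-15,0,4.5],[15,-11,0,3],[6,-5,0,1.5]]])

```text
clock: 42.65
eef_pos: [0.5813, -0.1083, 0.1142]
tool_rot: [0.998, -0.063, 0.013, -0.003]
ft_force: [0.2, -0.6, -0.4]
grip_width: 0.0605
```

apply_moves(moves=[[[2,-2,0,0.5],[0,0,0,0],[0,0,0,0],[0,0,0,0],[0,0,0,0],[0,0,0,0],[0,0,0,0],[0,0,0,0],[0,0,0,0],[0,0,0,0]]])

```text
clock: 43.65
eef_pos: [0.5807, -0.1073, 0.111]
tool_rot: [0.998, -0.068, 0.009, -0.003]
ft_force: [0.4, -0.3, 0.1]
grip_width: 0.0606
```

```bash
python3 pl.py .5946 -.0975 .06 -.103 4
```

```text
t 43.65 p [ 580.7 -107.3  111. ] yaw -0.135 tilt 1.11 w 60.6 F [ 0.4 -0.3  0.1] j [-0.19  0.49  0.01  1.07  0.01  1.52]
turn deg -1.9
[2.9, -2.8, 12.8, -0.47]
[2.9, -2.8, 12.8, -0.47]
[2.9, -2.7, 12.9, -0.47]
[3.0, -2.8, 12.8, -0.47]
```

apply_moves(moves=[[[3,-3,0,-0.5],[4,-4,0,-0.6],[3,-3,2,-0.5],[1.5,-1.5,8,-0.3],[0,0,12,0],[0,0,14,0],[0,0,12,0],[0,0,7,0],[0,0,3,0],[0,0,0,0]]])

```text
clock: 44.65
eef_pos: [0.5949, -0.0952, 0.0464]
tool_rot: [0.999, -0.049, 0.008, -0.003]
ft_force: [-0.1, -0.7, -0.6]
grip_width: 0.0606
```

```bash
python3 pl.py .5946 -.0975 .025 -.103 4
```

```text
t 44.65 p [594.9 -95.2  46.4] yaw -0.098 tilt 0.94 w 60.6 F [-0.1 -0.7 -0.6] j [-0.16  0.58 -0.03  0.95  0.01  1.51]
turn deg 0.3
[-0.1, 0.6, 5.4, 0.07]
[-0.1, 0.6, 5.3, 0.07]
[-0.1, 0.6, 5.4, 0.07]
[-0.1, 0.6, 5.3, 0.07]
```

apply_moves(moves=[[[0,1.5,2,0.3],[0,1,5,0],[0,0,7,0],[0,0,7,0],[0,0,4,0],[0,0,2.5,0],[0,0,1,0],[0,0,0,0],[0,0,0,0],[0,0,0,0]]])

```text
clock: 45.65
eef_pos: [0.5966, -0.0982, 0.0172]
tool_rot: [0.999, -0.052, 0.009, -0.003]
ft_force: [-0.2, 0.3, -0.2]
grip_width: 0.0604
```

```bash
python3 pl.py .5946 -.0975 .0155 -.103 2
```

```text
t 45.65 p [596.6 -98.2  17.2] yaw -0.104 tilt 1.11 w 60.4 F [-0.2  0.3 -0.2] j [-0.17  0.62 -0.05  0.88  0.01  1.51]
turn deg -0.1
[-1.0, -0.3, 0.8, -0.03]
[-1.1, -0.2, 0.8, -0.03]
```

apply_moves(moves=[[[-1,-0.5,0.5,0],[-0.7,0,1,0],[0,0,0.5,0],[0,0,0,0],[0,0,0,0],[0,0,0,0],[0,0,0,0],[0,0,0,0],[0,0,0,0],[0,0,0,0]]])

```text
clock: 46.65
eef_pos: [0.5954, -0.0975, 0.0157]
tool_rot: [0.999, -0.052, 0.01, -0.003]
ft_force: [0.3, -1.0, -0.6]
grip_width: 0.0605
```

```bash
python3 pl.py .5946 -.0975 .0155 -.103 2
```

```text
t 46.65 p [595.4 -97.5  15.7] yaw -0.104 tilt 1.19 w 60.5 F [ 0.3 -1.  -0.6] j [-0.17  0.62 -0.06  0.87  0.01  1.51]
turn deg -0.1
[-0.4, 0.0, 0.1, -0.03]
[-0.4, 0.1, 0.1, -0.03]
```

Release and rise straight up, then back off toward the robot.

apply_moves(moves=[[[0,0,0,0],[0,0,0,0],[0,0,0,0],[0,0,0,0],[0,0,0,0],[0,0,-3,0],[0,0,-10,0],[0,0,-20,0],[0,0,-28,0],[0,0,-30,0]]], hand=1)

```text
clock: 47.65
eef_pos: [0.5902, -0.0974, 0.1068]
tool_rot: [0.999, -0.052, 0.005, -0.003]
ft_force: [0.4, 1.2, -0.4]
grip_width: 0.0855
```

apply_moves(moves=[[[0,0,-20,0],[-10,0,-15,0],[-20,0,-5,0],[-30,0,0,0],[-35,0,0,0],[-30,0,0,0],[-20,0,0,0],[-10,0,0,0],[-3,0,0,0],[0,0,0,0]]])

```text
clock: 48.65
eef_pos: [0.4339, -0.0818, 0.1599]
tool_rot: [0.998, -0.052, 0.019, -0.002]
ft_force: [0.2, 0.7, 0.5]
grip_width: 0.0854
```

```bash
python3 pl.py
python3 -c "
from ov import *
O=dict(OBJ); O['box']=(.6935,.035,-.103); O['tall']=(.6244,.1909); O['timer']=(.595,-.0975,-.103); O['small']=(.695,.035)
c=cams.camera('top'); print(proj(c,[.4323,-.0758,0]))
im=cv2.resize(c['color'][145:260,140:420],None,fx=2.85,fy=2.85,interpolation=2).copy()
k=(2.85,np.array((140,145)))
drawbox(im,c,boxpts(*O['timer'],.062,.062,0,.017),*k,(0,255,0)); drawcirc(im,c,*O['tall'],.0145,.102,*k,(255,255,0)); 
c2=cams.camera('side'); im2=cv2.resize(c2['color'][180:390,190:400],None,fx=2.6,fy=2.6,interpolation=2)
save('o5',im); save('o6',im2)"
```

```text
t 48.65 p [433.9 -81.8 159.9] yaw -0.104 tilt 2.14 w 85.4 F [0.2 0.7 0.5] j [-0.19  0.16 -0.34  1.04  0.01  1.48]
[[323.87701761 296.03335321]]
```

View pics/o5.png

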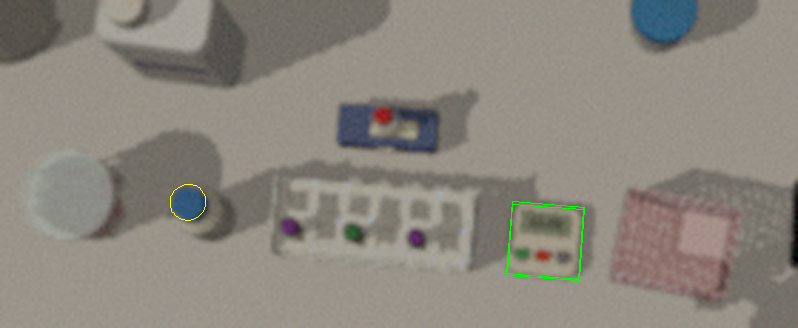

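View pics/o6.png

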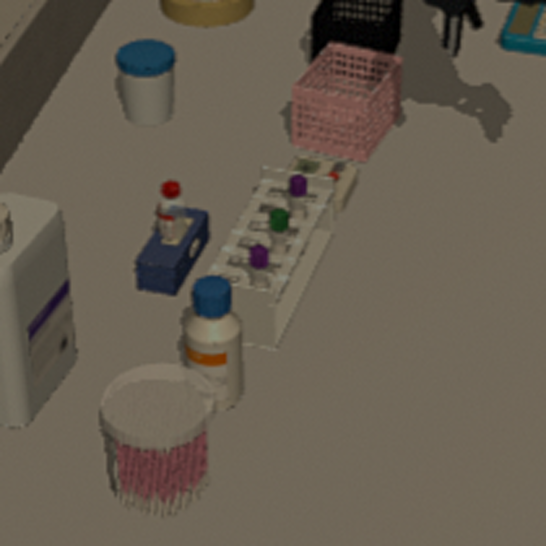

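Both views show everything in place: the timer flat at (546,240) between rack and basket, the tall bottle at (188,203) between pot and rack, and the small bottle upright on the box at (383,117).

```bash
python3 -c "
from workcell import workorder; print(workorder.job_done())"
```

```text
the job is handed in; nothing more can be done
None
```

The testing station is set up and handed in at about 49 s, well under the 101 s limit. The hand-in gave no verdict. I worked in the order you asked:

1. **Slide box:** it lies behind the rack, parallel to it and centred on it. The gap is about 35 mm (roughly 3 mm less at the latch).
2. **Small bottle:** it stands upright on the middle of the slide box.
3. **Tall bottle:** it stands on the rack's line, in the middle of the gap between the rack's end and the pot of cotton buds.
4. **Timer:** it lies flat, buttons up, square with the rack. It is in the middle of the gap between the rack's other end and the pink basket.

I took "halfway" as the middle of the clear gap, not the midpoint between centres.

**Last checks:** The top views matched the planned positions to about 2 mm, which is also the camera calibration limit. The last side view showed both bottles upright and the gripper clear of everything. Force readings between moves stayed around 2 N or less. The arm never went near the sample cup, reagent bottle, calculator or black basket.

**Disagreements:** Before the first grasp, the side camera differed from the top one by about 2–3 mm on the tall bottle and the pot. The tool also picked up 1–2.6° of tilt on fast moves, but everything placed looks flat or upright.

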